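# Fit the plunger into the valve block and draw it back to its mark

### The job

Take the plunger (the tallest pin in the wooden rack, with a collar halfway up and a knurled grip on top), lower it nose first into the bore of the aluminium valve block until its collar sits fully home on the block, then draw it straight up again until the ring engraved round it is level with the block's top face, and finish still holding it there so that it can be oiled. Pull it straight so that it does not jam: the block must stay standing flat where it is, neither lifted, tipped nor shoved away, and everything else on the bench is left undisturbed.

Things in the scene. Friction and masses are not known exactly. Their poses are not given: they have to be found in the camera images.
- plunger: bare steel plunger, 125 mm long, 0.15 to 0.28 kg, loose, upright, nose down in any one of the rack's holes. Origin: centre of its lower end (10 mm above the bench in the rack), z up its axis. From the origin up: nose tapering from 9 to 16 mm diameter over 8 mm; spigot 16 mm thick up to 66 mm; collar 28 mm in diameter to 73; neck 14 mm to 85; round knurled grip 24 mm in diameter to 125 (top)
- plunger_mark (a point): middle of the dark engraved ring (2 mm wide) round the spigot; on the plunger's axis, 33 mm above its origin, halfway between the nose's end and the collar
- plunger_grip (a point): the point to grip, on the plunger's axis in the knurled grip, 106 mm above its origin
- valve_block: aluminium block, 80 x 80 mm, 75 high, about 1.3 kg, standing loose on the bench to the robot's right: a jammed plunger lifts or drags it. An upright bore 17 mm in diameter (1 mm play), 70 mm deep, goes down its middle. Flush dark screw heads in its top are looks only. Origin: centre of its underside, z up the bore. With the plunger home, its collar is on the top face, its nose 9 mm above the bench
- bore_mouth (a point): centre of the bore's mouth, in the block's top face, 75 mm above the bench
- rack: fixed wooden rack, 70 (x) by 220 (y) by 45 mm high, to the robot's left, with three blind upright holes in a row along its y axis, at -70, 0 and +70 mm, 17.5 mm in diameter, 35 mm deep. One pin stands in each. Origin: centre of its underside
- short_pin: short pin standing in another hole of the rack: 16 mm spigot with a round head 30 mm wide directly on it, 77 mm long in all, no collar in its middle, no grip above. Origin: centre of its lower end, z up its axis. Not to be disturbed
- plain_pin: plain straight pin 16 mm in diameter and 98 mm long, no collar, no head, standing in another hole of the rack. Origin: centre of its lower end, z up its axis. Not to be disturbed
- flange: round steel end cover lying on the bench between rack and block: disc 60 mm in diameter, 8 mm high, with a hub 30 mm in diameter to 16 mm. Origin: centre of its underside. Not to be disturbed
- paint_tin: closed paint tin with a yellow band, 90 mm in diameter, 100 mm tall, on the far side of the bench. Origin: centre of its underside. Not to be disturbed
- bottle: tall green glass bottle with a black cap, 76 mm in diameter, 250 mm tall, to the robot's right. Origin: centre of its underside. Not to be disturbed
- brush: flat brush with a blue handle lying on the bench to the right, 200 mm long, 20 mm high. Origin: under its middle, x along it to the bristles. Not to be disturbed
- screwdriver: screwdriver with a red handle lying at the far left, 200 mm long, 26 mm high. Origin: under its middle, x along it to the blade. Not to be disturbed
- tin_lid: small flat steel tin lid lying on the far side, 60 mm in diameter, 8 mm high. Origin: centre of its underside. Not to be disturbed
Things that resemble listed ones, but are neither listed nor needed, are in the scene too. What is shaped like the valve_block but green or turquoise is not meant.

How it is judged:
By the outcome, as a careful person would: the job done as asked, in the order asked, and still so for the second after the job is handed in, while the arm keeps its last pose, push and grip.
It also fails if it takes over 45 s, if anything falls off the work surface, if the arm or the gripper's body presses on something with over 40 N, if the wrist force passes 120 N, or if a joint passes its speed limit or range.

### The arm

A 6-joint arm with a two-finger parallel gripper is mounted at the origin on the work surface. World frame = base frame: x ahead of the robot, y to its left, z up, the work surface at z = 0. Lengths are in mm, angles in rad, forces in N, time in s.
With the tool pointing down it reaches from about 375 to 925 mm from the base axis. Payload 5.7 kg.
Tool frame: the origin (TCP) lies between the finger pads; the fingertips stand 25 mm ahead of it and the grasp point (between the pads) lies 6 mm ahead of it; z points along the fingers, y is the line along which they close (so a half turn about z gives the same grasp; the last joint's range is limited). The gripper opens to 85 mm and grips with 20 to 120 N. Pads are 22 mm wide; open, the fingers measure 114 mm over their backs; the gripper's body (76 mm by 85 mm) begins 54 mm behind the grasp point. The pads swing forward as they close: fully open they stand 13 mm farther back than shut.
Start: joints at [-0.115, 0.359, 1.51, -0, 1.272, -0.115], TCP at [599.972, -0.004, 256.267] pointing down, gripper open.
Joint ranges: [-2.97, 2.97], [-1.01, 2.36], [0.21, 2.38], [-0.96, 4.11], [0.2, 2.71], [-2.98, 2.98]. Speed limits (rad/s): [2.39, 2.39, 3.14, 3.14, 3.14, 3.14].

### API

Orientations are given as a unit quaternion [w, x, y, z].
In Python, from cell import env gives the robot as it stands.
- The arm moves only by the tool carry_out, never from a script. Its argument "commands" is a list of rows, each a list of 3 entries, a list of its own where there are three numbers: the shift along the tool's x, y, z in cm, then the turn, a rotation vector about the tool's x, y, z in degrees, then the closure, from 0 (fully open) to 1 (shut). In form: [[[tx, ty, tz], [wx, wy, wz], jaw], ...]. A call has 1 to 20 rows; each row shifts and turns the commanded pose from where the row before left it, along the tool's axes as they then stand; what a row does not reach is not made up. A row lasts 1/12 s, in which the tool goes at most 41.7 mm and 7.16 degrees, less where a joint would pass 70% of its speed; a pose out of reach is approached as far as the arm can. A call with a gripper value outside its range is refused whole. The fingers move at their own pace and stop on an object; "force" is the grip in N (left out, the last holds). Time passes only in rows, so rows that do not move let the fingers close. It gives the time, the measured TCP pose, the force, the opening and the grip force at its end, in the units of the state.
- env.get_obs(): the state, without advancing time (a new reading comes with each control period).
- env.get_image(name): name is "scene" or "side" or "wrist"; returns a dict with "frame" (384x512x3 uint8, blue, green, red), "vfov" (degrees; the focal length in pixels is half the picture's height over the tangent of half this angle, whatever the lens; pixels are square), "cx", "cy" (the principal point, pixels), "cam_to_world" (4x4, takes a point from camera to world coordinates); the wrist camera has in their place "tool_from_camera" (4x4, takes a point from camera to tool coordinates, whose origin is the TCP and whose axes are the flange's). Camera axes: x right, y down, z forward; pixel columns grow to the right and rows downward; lengths in mm; the calibration is good to about 2 mm. A picture is of the moment at which its call begins: read the wrist's pose just before it. There is no depth.
- env.sign_off(): hands the job in; it is judged then, once.
The state is a dict: "t": time; "joint_pos": joint angles; "qd": joint speeds; "effort": joint torques, N m; "position": TCP position; "eef_rot": TCP orientation; "contact_force": force on the tool from outside, world axes, zero at the start; "moment": the same for the moment, N m; "grip_width": finger opening in mm; "grip_force": force on a finger pad.
Only numpy, scipy, OpenCV 4.12 (cv2) and the standard library are available. Lean on these libraries where they do the work, as an engineer would, in place of code of your own. Each camera call takes 0.05 s, during which the arm holds its last target. There are 200 camera calls.

## Working session

There is one attempt and no reset: what is moved stays moved. The work goes in short steps, Python scripts to look and compute and a tool call to move; the robot and the scene stay as the last step left them, time stands still between calls to the robot, and variables do not carry over. Pictures are saved under pics/ and viewed, at most 10 in all, crops included, and the job is handed in when it is done.

Besides the shell and the picture viewer there is one more tool, called as a command line: name --argument value ..., lists and objects as JSON in quotes. carry_out: Moves the arm, as the interface text tells. Its arguments: {"type":"object","properties":{"commands":{"type":"array","items":{"type":"array"}},"force":{"type":"number"}},"required":["commands"]}

```bash
mkdir -p pics
cat > h.py <<'E'
import numpy as np, cv2, pickle
from cell import env
def shot(n,f):
    o=env.get_obs(); im=env.get_image(n); im['obs']=o
    cv2.imwrite(f'pics/{f}.png',im['frame']); pickle.dump(im,open(f'pics/{f}.pkl','wb')); return im
def load(f): return pickle.load(open(f'pics/{f}.pkl','rb'))
def q2R(q):
    from scipy.spatial.transform import Rotation as R
    return R.from_quat([q[1],q[2],q[3],q[0]]).as_matrix()
def T(im):
    if 'cam_to_world' in im: return np.array(im['cam_to_world'])
    M=np.eye(4); M[:3,:3]=q2R(im['obs']['eef_rot']); M[:3,3]=im['obs']['position']
    return M@np.array(im['tool_from_camera'])
def ray(im,u,v):
    f=im['frame'].shape[0]/2/np.tan(np.radians(im['vfov'])/2); M=T(im)
    d=M[:3,:3]@np.array([(u-im['cx'])/f,(v-im['cy'])/f,1]); return M[:3,3],d
def onz(im,u,v,z):
    o,d=ray(im,u,v); return o+d*(z-o[2])/d[2]
def proj(im,p):
    f=im['frame'].shape[0]/2/np.tan(np.radians(im['vfov'])/2)
    c=np.linalg.inv(T(im))@np.append(p,1); return im['cx']+f*c[0]/c[2], im['cy']+f*c[1]/c[2]
E
python3 - <<'E'
from h import *
a=[shot(n,n+'0') for n in('scene','side','wrist')]
for i in a: print(i['vfov'],i['cx'],i['cy'],T(i).round(2).tolist())
print({k:np.round(v,3).tolist() for k,v in env.get_obs().items()})
E
```

```text
42.43054150788326 259.9160327542607 190.69501020763303 [[-0.7, 0.62, -0.35, 1056.23], [0.71, 0.6, -0.36, 452.05], [-0.01, -0.5, -0.86, 1323.45], [0.0, 0.0, 0.0, 1.0]]
42.38453970134669 255.00872494784429 196.23160756350498 [[-0.74, -0.36, 0.56, -117.8], [-0.67, 0.39, -0.63, 715.93], [0.01, -0.84, -0.54, 748.73], [0.0, 0.0, 0.0, 1.0]]
67.33950706238065 253.0965859208049 187.3462308427018 [[1.0, 0.0, -0.0, 599.66], [-0.0, -0.95, -0.31, 78.3], [-0.0, 0.31, -0.95, 373.49], [0.0, 0.0, 0.0, 1.0]]
{'t': 0.15, 'joint_pos': [-0.115, 0.359, 1.511, 0.0, 1.272, -0.115], 'qd': [-0.002, -0.001, -0.003, -0.0, 0.001, -0.0], 'effort': [0.0, -52.803, -27.893, -0.0, 0.008, -0.0], 'position': [599.529, 0.061, 255.643], 'eef_rot': [-0.001, 0.707, 0.707, -0.0], 'contact_force': [0.118, 1.112, 0.141], 'moment': [-0.018, -0.016, 0.035], 'grip_force': 0.0, 'grip_width': 85.218}
```

View pics/scene0.png

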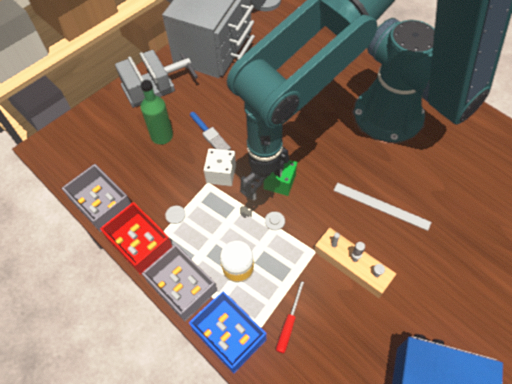

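View pics/side0.png

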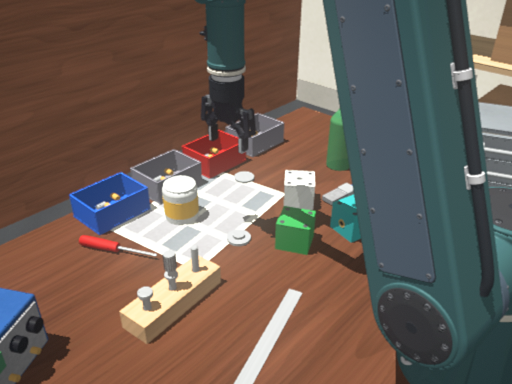

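The scene view shows the plunger in the middle hole of the rack (about 358,250), with the short pin at (378,270) and the plain pin at (334,240). The aluminium block is at (220,167), with green and turquoise decoys near it. I'll take crops to pick out accurate features.

Run:
```python
from h import *
s=load('scene0');d=load('side0')
def crop(i,x,y,w,h,k=5): return cv2.resize(i['frame'][y:y+h,x:x+w],None,fx=k,fy=k,interpolation=cv2.INTER_CUBIC)
A=np.hstack([crop(s,195,140,50,55),crop(s,310,222,100,75)[:275]]) if 0 else None
c=np.zeros((600,800,3),np.uint8)
a=crop(s,198,140,44,50,6);c[:300,:264]=a
a=crop(s,310,225,90,72,5)[:300];c[:300,270:270+450]=a[:300]
a=crop(d,280,165,40,50,6);c[300:600,:240]=a
a=crop(d,120,240,105,60,5);c[300:600,270:795]=a
cv2.imwrite('pics/c1.png',c)
for n,u,v,z in [('block',220,158,75),('plTop',358.5,244,135)]: print(n,onz(s,u,v,z))
print('side block',onz(d,300,179,75),'plTop',onz(d,169.5,255,135))
```

```text
block [ 549.62927039 -235.78871223   75.        ]
plTop [506.6546654  254.55392936 135.        ]
side block [ 552.26692471 -222.83193815   75.        ] plTop [501.10382465 264.6825152  135.        ]
```

View pics/c1.png

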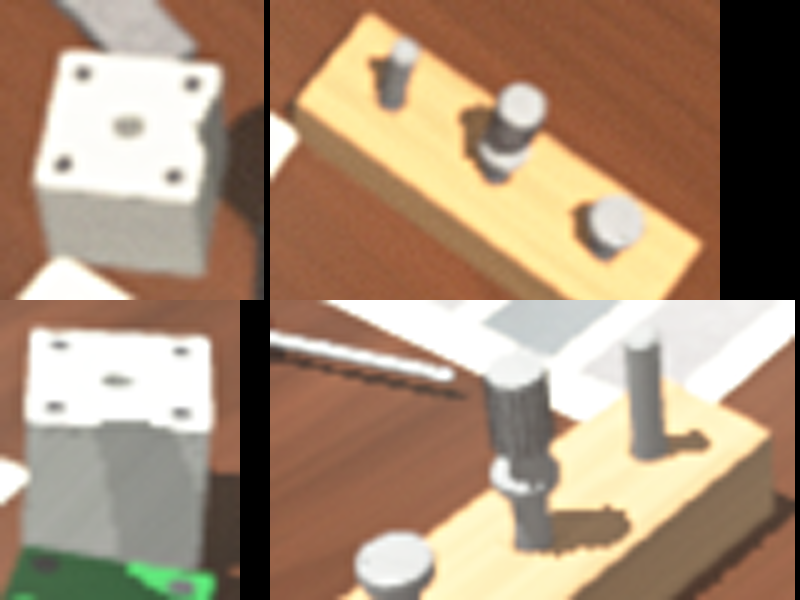

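The crops give these pixel positions:

| Feature | Scene px | Side px |
|---|---|---|
| Bore mouth | (219.5,161) | (299.7,178.3) |
| Plunger top | (360.6,246) | (169.6,254) |
| Short pin top | (379.2,269.4) | – |
| Plain pin top | (337,235) | – |

Run:
```python
from h import *
s=load('scene0');d=load('side0')
def tri(a,b):
    (o1,d1),(o2,d2)=a,b; d1/=np.linalg.norm(d1);d2/=np.linalg.norm(d2)
    t=np.linalg.lstsq(np.c_[d1,-d2],o2-o1,rcond=None)[0]; p,q=o1+t[0]*d1,o2+t[1]*d2
    return (p+q)/2,np.linalg.norm(p-q)
print('bore',onz(s,219.5,161,75),onz(d,299.7,178.3,75),tri(ray(s,219.5,161),ray(d,299.7,178.3)))
print('plun',onz(s,360.6,246,135),onz(d,169.6,254,135),tri(ray(s,360.6,246),ray(d,169.6,254)))
print('short',onz(s,379.2,269.4,87),onz(d,(400-270)/5+120,262/5+240,87)); print('plain',onz(s,337,235,108),onz(d,(642-270)/5+120,40/5+240,108))
for z,n in((75,'blk'),): 
  for u,v in ((62,52),(220,66),(200,198),(36,186)): print(onz(s,198+u/6,140+v/6,75).round())
```

```text
bore [ 558.17384786 -228.87570127   75.        ] [ 555.12734484 -225.23841923   75.        ] (array([ 557.62209422, -229.55534837,   72.58207071]), np.float64(1.2618308622909344))
plun [507.28126341 262.03597116 135.        ] [503.32498993 262.57806737 135.        ] (array([505.89696626, 261.21290613, 132.47726524]), np.float64(0.8973097845792891))
short [503.51337668 331.64915684  87.        ] [495.91908676 331.64270031  87.        ]
plain [513.90994222 191.97053278 108.        ] [508.1301249  195.45972634 108.        ]
[ 551. -287.   75.]
[ 501. -222.   75.]
[ 563. -172.   75.]
[ 615. -236.   75.]
```

carry_out --commands '[[[2.0,-0.73,0.4],[0,0,0],0],[[2.0,-0.73,0.4],[0,0,0],0],[[2.0,-0.73,0.4],[0,0,0],0],[[2.0,-0.73,0.4],[0,0,0],0],[[2.0,-0.73,0.4],[0,0,0],0],[[2.0,-0.73,0.4],[0,0,0],0],[[2.0,-0.73,0.4],[0,0,0],0],[[2.0,-0.73,0.4],[0,0,0],0],[[2.0,-0.73,0.4],[0,0,0],0],[[2.0,-0.73,0.4],[0,0,0],0],[[2.0,-0.73,0.4],[0,0,0],0],[[2.0,-0.73,0.4],[0,0,0],0],[[2.2,-0.69,0.4],[0,0,0],0],[[0,0,0],[0,0,0],0],[[0,0,0],[0,0,0],0]]' --force 50

```text
t: 1.4
position: [504.7, 262.7, 203.8]
eef_rot: [-0.0, 0.706, 0.708, -0.001]
contact_force: [-0.4, -0.6, 0.2]
grip_width: 85.6
grip_force: 0.0
```

Run:
```python
from h import *
w=shot('wrist','w1'); o=w['obs']; print(o['position'],o['eef_rot'],o['qd'],o['t'])
print(proj(w,[505.3,262.3,135]),proj(w,[500,331,87]))
```

```text
[504.71354267 262.71000787 203.7878122 ] [-2.03474200e-04  7.06301131e-01  7.07911254e-01 -5.72832879e-04] [-0.03129719 -0.00803116 -0.00393158 -0.01335915  0.00087756 -0.0071907 ] 1.4
(np.float64(254.27389915168732), np.float64(211.6383125619541)) (np.float64(247.64663990837784), np.float64(106.86908982722474))
```

View pics/w1.png

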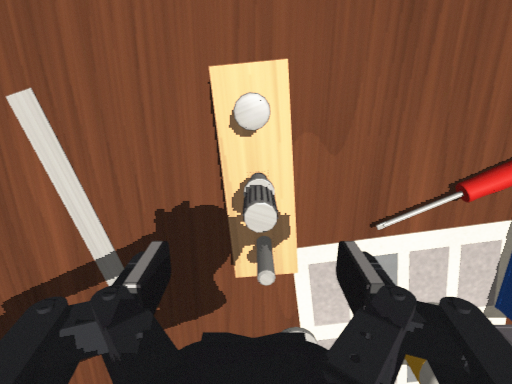

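The wrist view shows the plunger top at about (261,217), between the open fingers. The short pin is at (252,111) and the plain pin at (265,276).

Run:
```python
from h import *
w=load('w1')
print(onz(w,261,217,135),onz(w,252,111,87),onz(w,265,276,108))
for u,v in((210,67),(288,60),(297,272),(235,277)): print(onz(w,u,v,45))
M=T(w); print(M[:3,3])
```

```text
[510.05289128 258.22359848 135.        ] [503.41897945 327.86561622  87.        ] [514.8503999  190.61379524 108.        ]
[465.83367317 363.3218459   45.        ]
[534.94303829 369.13651306  45.        ]
[553.48218837 151.59301664  45.        ]
[484.14806027 144.86133027  45.        ]
[504.70782974 341.03648447 321.71590335]
```

carry_out --commands '[[[-0.45,0.53,0],[0,0,0],0],[[0,0,1.0],[0,0,0],0],[[0,0,1.0],[0,0,0],0],[[0,0,1.0],[0,0,0],0],[[0,0,1.0],[0,0,0],0],[[0,0,1.0],[0,0,0],0],[[0,0,1.0],[0,0,0],0],[[0,0,1.0],[0,0,0],0],[[0,0,1.18],[0,0,0],0],[[0,0,0],[0,0,0],0.5],[[0,0,0],[0,0,0],0.6],[[0,0,0],[0,0,0],0.65],[[0,0,0],[0,0,0],0.7],[[0,0,0],[0,0,0],0.8],[[0,0,0],[0,0,0],0.8],[[0,0,0],[0,0,0],0.8],[[0,0,0],[0,0,0],0.8]]' --force 20

```text
t: 2.87
position: [510.9, 257.7, 123.2]
eef_rot: [0.0, 0.707, 0.707, 0.0]
contact_force: [-1.4, -0.4, 5.8]
grip_width: 23.4
grip_force: 21.0
```

Run:
```python
from h import *
w=shot('wrist','w2');o=w['obs'];print({k:np.round(o[k],3).tolist() for k in('position','eef_rot','contact_force','moment','grip_force','grip_width')})
s=shot('side','s2');f=s['frame'];cv2.imwrite('pics/c2.png',np.hstack([w['frame'][100:384,130:400],cv2.resize(f[190:310,110:230],(284,284))]))
```

```text
{'position': [510.888, 257.683, 123.169], 'eef_rot': [0.0, 0.707, 0.707, 0.0], 'contact_force': [-1.416, -0.386, 5.754], 'moment': [0.046, 0.424, 0.019], 'grip_force': 21.031, 'grip_width': 23.397}
```

View pics/c2.png

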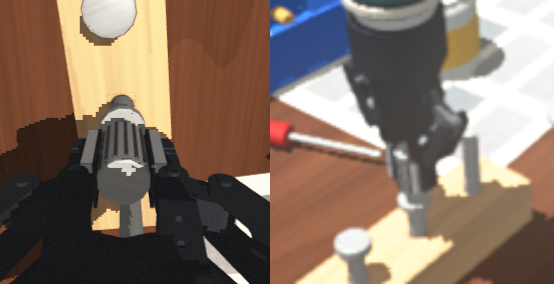

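carry_out --commands '[[[0,0,0],[0,0,0],0.8],[[0,0,0],[0,0,0],0.8],[[0,0,-0.3],[0,0,0],0.8],[[0,0,-0.7],[0,0,0],0.8],[[0,0,-1.0],[0,0,0],0.8],[[0,0,-1.0],[0,0,0],0.8],[[0,0,-1.0],[0,0,0],0.8],[[0,0,-1.0],[0,0,0],0.8],[[0,0,-1.0],[0,0,0],0.8],[[0,0,-1.0],[0,0,0],0.8],[[0,0,-1.0],[0,0,0],0.8],[[0,0,-1.0],[0,0,0],0.8],[[0,0,-1.0],[0,0,0],0.8],[[0,0,-1.0],[0,0,0],0.8],[[0,0,-0.7],[0,0,0],0.8],[[0,0,-0.3],[0,0,0],0.8],[[0,0,0],[0,0,0],0.8]]' --force 60

```text
t: 4.38
position: [511.2, 257.7, 243.4]
eef_rot: [0.0, 0.707, 0.707, 0.001]
contact_force: [0.3, 0.4, -2.4]
grip_width: 22.6
grip_force: 58.9
```

Run:
```python
from h import *
o=env.get_obs();print({k:np.round(o[k],3).tolist() for k in('position','eef_rot','contact_force','moment','grip_force','grip_width')})
w=shot('wrist','w3');d=shot('side','d3');s=shot('scene','s3')
k=lambda i,x,y,W,H,f:cv2.resize(i['frame'][y:y+H,x:x+W],(int(W*f),int(H*f)),interpolation=cv2.INTER_CUBIC)
p=proj(d,[511,258,180]);q=proj(s,[511,258,180]);r=proj(w,[511,258,180]);print(p,q,r)
a=k(d,int(p[0])-40,int(p[1])-50,80,100,4);b=k(s,int(q[0])-40,int(q[1])-50,80,100,4)
cv2.imwrite('pics/c3.png',np.hstack([a,b]))
```

```text
{'position': [511.218, 257.668, 243.4], 'eef_rot': [0.0, 0.707, 0.707, 0.001], 'contact_force': [0.306, 0.422, -2.409], 'moment': [-0.013, -0.03, -0.012], 'grip_force': 58.859, 'grip_width': 22.598}
(np.float64(166.91211827304477), np.float64(232.7621608912646)) (np.float64(361.3636506032193), np.float64(238.69491234249682)) (np.float64(252.88577110868417), np.float64(213.79966381881752))
```

View pics/c3.png

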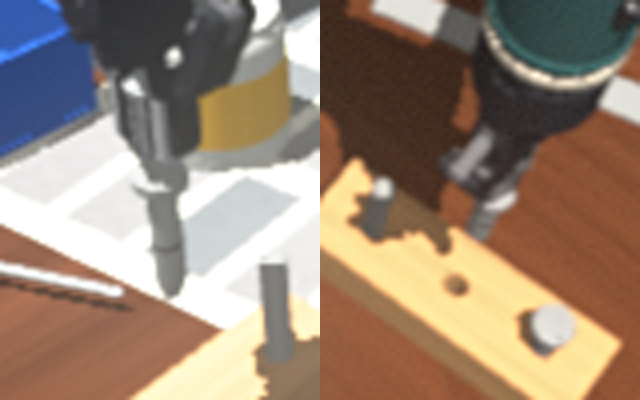

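The side crop shows the plunger hanging clear of the rack, with its nose at about (169,255) and its collar at (165.5,229). I'll move it over near the block and check the tilt there.

Run:
```python
from h import *
d=load('d3');s=load('s3')
P=np.array([511.2,257.7,0])
for z in (130.2,163,196,203): print(z,proj(d,P+[0,0,z]),proj(s,P+[0,0,z]))
# row-wise spigot edges in side view
f=cv2.cvtColor(d['frame'],cv2.COLOR_BGR2GRAY).astype(int)
for v in range(230,257,2): print(v,f[v,155:182].tolist())
```

```text
130.2 (np.float64(169.13119227843856), np.float64(253.0226701709605)) (np.float64(358.0485686590299), np.float64(246.6683754515294))
163 (np.float64(167.7193970600689), np.float64(239.7330264642025)) (np.float64(360.1134451096939), np.float64(241.4621653570662))
196 (np.float64(166.24547900504052), np.float64(225.85860222093007)) (np.float64(362.2864553044893), np.float64(235.9833157106974))
203 (np.float64(165.92564029856425), np.float64(222.84786638800378)) (np.float64(362.76034701259846), np.float64(234.78848403268248))
230 [238, 238, 239, 237, 223, 183, 158, 153, 150, 148, 139, 134, 130, 125, 121, 144, 208, 251, 255, 255, 255, 255, 255, 255, 255, 243, 220]
232 [238, 239, 238, 236, 237, 238, 238, 202, 130, 123, 126, 125, 125, 123, 126, 195, 255, 255, 255, 255, 255, 255, 255, 234, 216, 210, 211]
234 [238, 239, 239, 239, 240, 239, 236, 202, 133, 123, 127, 128, 128, 124, 126, 200, 255, 255, 255, 255, 241, 216, 209, 208, 209, 210, 211]
236 [234, 234, 236, 237, 237, 237, 238, 224, 166, 125, 126, 129, 129, 126, 123, 150, 230, 241, 219, 209, 207, 209, 211, 210, 210, 209, 210]
238 [235, 2
[... 688 characters left out ...]

248 [255, 255, 255, 255, 255, 255, 255, 255, 255, 253, 166, 141, 135, 129, 127, 123, 124, 169, 209, 214, 214, 213, 213, 215, 230, 254, 255]
250 [255, 255, 255, 255, 255, 255, 255, 255, 255, 255, 172, 141, 135, 129, 126, 123, 122, 165, 227, 236, 222, 215, 229, 253, 255, 255, 255]
252 [147, 183, 241, 255, 255, 255, 255, 255, 255, 255, 213, 147, 136, 129, 125, 122, 140, 247, 255, 255, 255, 255, 255, 255, 255, 255, 255]
254 [254, 196, 125, 116, 132, 175, 240, 255, 255, 255, 255, 203, 140, 126, 121, 131, 221, 255, 255, 255, 255, 255, 255, 255, 255, 255, 255]
256 [139, 126, 119, 119, 117, 116, 113, 113, 124, 152, 211, 230, 195, 178, 219, 251, 255, 255, 255, 255, 255, 255, 255, 255, 255, 255, 255]
```

carry_out --commands '[[[-2.4,0.2,0],[0,0,0],0.8],[[-2.4,0.2,0],[0,0,0],0.8],[[-2.4,0.2,0],[0,0,0],0.8],[[-2.4,0.2,0],[0,0,0],0.8],[[-2.4,0.2,0],[0,0,0],0.8],[[-2.4,0.2,0],[0,0,0],0.8],[[-2.4,0.2,0],[0,0,0],0.8],[[-2.4,0.2,0],[0,0,0],0.8],[[-2.4,0.2,0],[0,0,0],0.8],[[-2.4,0.2,0],[0,0,0],0.8],[[-2.4,0.2,0],[0,0,0],0.8],[[-2.4,0.2,0],[0,0,0],0.8],[[-2.4,0.2,0],[0,0,0],0.8],[[-2.4,0.2,0],[0,0,0],0.8],[[-2.4,0.2,0],[0,0,0],0.8],[[-2.4,0.2,0],[0,0,0],0.8],[[-2.4,0.2,0],[0,0,0],0.8],[[0,0,0],[0,0,0],0.8],[[0,0,0],[0,0,0],0.8]]'

```text
t: 6.12
position: [544.5, -151.5, 241.7]
eef_rot: [-0.001, 0.708, 0.706, -0.0]
contact_force: [1.0, -0.3, -3.0]
grip_width: 22.8
grip_force: 58.9
```

Run:
```python
from h import *
w=shot('wrist','w4');d=shot('side','d4');s=shot('scene','s4');P=w['obs']['position'];print(P,w['obs']['eef_rot'])
k=lambda i,x,y,W,H,f:cv2.resize(i['frame'][y:y+H,x:x+W],(int(W*f),int(H*f)),interpolation=cv2.INTER_CUBIC)
c=np.zeros((600,800,3),np.uint8)
for i,x0 in((d,0),(s,200)):
    p=proj(i,P-[0,0,70]);x,y=int(p[0])-25,int(p[1])-30;print(x,y); c[:260,x0:x0+200]=k(i,x,y,50,65,4)
    print([np.round(proj(i,P-[0,0,z]),1).tolist() for z in(113.2,80.2,47.2)])
print([np.round(proj(w,P-[0,0,z]),1).tolist() for z in(113.2,80.2,47.2)], proj(w,[557,-227,75]))
c[:384,400:]=w['frame'][:,60:460]; cv2.imwrite('pics/c4.png',c)
```

```text
[ 544.49989409 -151.53109693  241.68293401] [-6.47708591e-04  7.07923302e-01  7.06288983e-01 -2.25497200e-04]
262 127
[[286.5, 172.3], [287.1, 160.8], [287.7, 148.9]]
214 124
[[239.7, 163.4], [239.2, 157.0], [238.6, 150.3]]
[[253.5, 190.9], [253.5, 205.2], [253.4, 224.5]] (np.float64(265.0282989344248), np.float64(240.08960279802912))
```

View pics/c4.png

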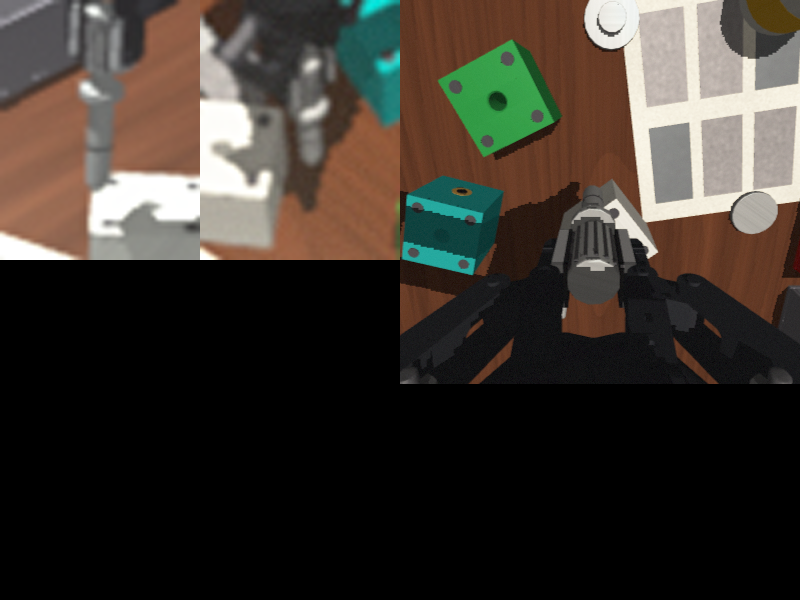

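The crops show the plunger hanging near the block, with its nose tip at side (286,173.5) and the collar at (286.3,151.5). It leans by a few degrees, nose toward -y. The bore can't be seen from here because the plunger hides it. I'll quantify the lean and look up the bottle's position.

Run:
```python
from h import *
w=load('w4');d=load('d4');s=load('s4')
print('bottle base', onz(load('scene0'),160,138,0), 'cap',onz(load('scene0'),147,86,250))
def tri(a,b):
    (o1,d1),(o2,d2)=a,b; d1/=np.linalg.norm(d1);d2/=np.linalg.norm(d2)
    t=np.linalg.lstsq(np.c_[d1,-d2],o2-o1,rcond=None)[0]; return ((o1+t[0]*d1+o2+t[1]*d2)/2).round(1)
print('nose',tri(ray(d,286.3,173.2),ray(s,242,164.2)),'collar',tri(ray(d,286.3,150.5),ray(s,242.2,150.5)))
g=cv2.cvtColor(w['frame'],cv2.COLOR_BGR2GRAY)
c=cv2.resize(w['frame'][165:310,215:295],None,fx=4,fy=4,interpolation=cv2.INTER_CUBIC)
cv2.imwrite('pics/c5.png',c)
P=w['obs']['position']
print('top c by v: ',[np.round(proj(w,P+[0,y,11.8]),1).tolist() for y in(0,3,6)],'edges',[np.round(proj(w,P+[0,y,11.8]),1).tolist() for y in(-12,12)])
print('nose far',[np.round(proj(w,P+[0,y,-113.2+8]),1).tolist() for y in(8,5,2)],'collar far/near',[np.round(proj(w,P+[0,y,-47.2+7]),1).tolist() for y in(14,-14)])
```

```text
bottle base [ 603.2291307  -478.04096932    0.        ] cap [ 596.56822832 -472.22463735  250.        ]
nose [ 541.3 -145.6  129. ] collar [ 539.8 -141.8  196.4]
top c by v:  [[253.3, 283.1], [253.3, 277.2], [253.2, 271.2]] edges [[253.4, 305.9], [253.2, 258.9]]
nose far [[253.5, 184.7], [253.5, 188.2], [253.5, 191.7]] collar far/near [[253.3, 208.0], [253.5, 249.9]]
```

View pics/c5.png

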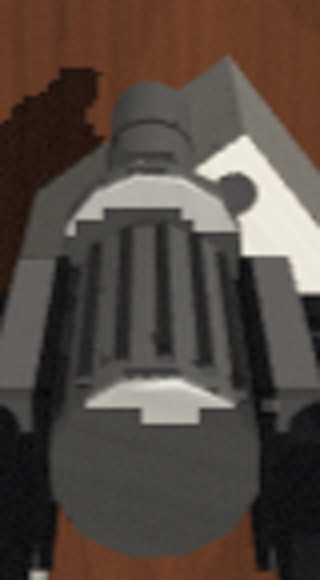

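carry_out --commands '[[[-1.85,0.15,0],[0,0,0],0.8],[[-1.85,0.15,0],[0,0,0],0.8],[[-1.85,0.15,0],[0,0,0],0.8],[[-1.85,0.15,0],[0,0,0],0.8],[[-1.85,0.15,0],[0,0,0],0.8],[[-1.85,0.15,0],[0,0,0],0.8],[[-1.85,0.15,0],[0,0,0],0.8],[[-1.85,0.15,0],[0,0,0],0.8],[[0,0,0],[0,1.0,0],0.8],[[0,0,0],[0,0,0],0.8],[[0,0,0],[0,0,0],0.8]]'

```text
t: 7.18
position: [556.6, -298.5, 242.2]
eef_rot: [-0.007, 0.707, 0.707, 0.006]
contact_force: [-0.1, -0.0, -2.7]
grip_width: 22.8
grip_force: 58.9
```

Run:
```python
from h import *
w=shot('wrist','w6');shot('side','d6');shot('scene','s6');P=w['obs']['position'];print(P,w['obs']['eef_rot'],w['obs']['qd'].round(3) if hasattr(w['obs']['qd'],'round') else '')
print('pred bore',proj(w,[557,-227,75]))
```

```text
[ 556.58245121 -298.51085252  242.17746211] [-0.00673827  0.70733805  0.70681517  0.00630765] [ 0.016 -0.009  0.016 -0.003 -0.004  0.005]
pred bore (np.float64(253.77960013711225), np.float64(104.4449575319632))
```

View pics/w6.png

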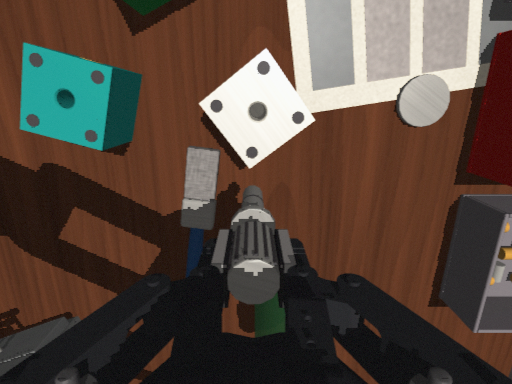

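The wrist view now shows the whole block top, with the bore at (257.5,111) and four screw heads around it. The plunger is clear of it, below in the picture.

Run:
```python
from h import *
w=load('w6');f=w['frame'];P=w['obs']['position']
m=(f.min(2)>190).astype(np.uint8);n,l,st,ce=cv2.connectedComponentsWithStats(m)
i=l[90,240]; m=(l==i).astype(np.uint8)
cs,_=cv2.findContours(m,cv2.RETR_EXTERNAL,cv2.CHAIN_APPROX_NONE);c=max(cs,key=cv2.contourArea)
print(cv2.contourArea(c)); h=cv2.convexHull(c); q=cv2.approxPolyDP(h,8,True)[:,0]; print(q.tolist())
W=np.array([onz(w,*p,75) for p in q]);print(W.round(1),W.mean(0).round(1))
g=cv2.cvtColor(f,cv2.COLOR_BGR2GRAY)
holes,_=cv2.findContours(((g<170)&(cv2.fillPoly(np.zeros_like(g),[h],1)>0)).astype(np.uint8),cv2.RETR_EXTERNAL,cv2.CHAIN_APPROX_NONE)
for k in holes:
    if cv2.contourArea(k)>40:
        (x,y),r=cv2.minEnclosingCircle(k); M=cv2.moments(k);x,y=M['m10']/M['m00'],M['m01']/M['m00']; print((x,y,r),onz(w,x,y,75).round(1))
R=q2R(w['obs']['eef_rot']);print(R.round(4))
# plunger silhouette
for z,r in((-105.2,8),(-40.2,14),(11.8,12)):
    print(z,[np.round(proj(w,P+R@np.array([x,0,-z])),1).tolist() for x in(r,-r)])
c=cv2.resize(f[175:310,215:295],None,fx=4,fy=4,interpolation=cv2.INTER_CUBIC);cv2.imwrite('pics/c6.png',c)
for v in(190,195): print(v,g[v,235:275].tolist())
print(g[180:215,253].tolist()); print(g[250:310,253].tolist())
```

```text
13772.5
[[482, 0], [472, 87], [250, 167], [199, 103], [288, 0]]
[[ 754.9 -140.3   75. ]
 [ 761.9 -211.6   75. ]
 [ 553.1 -288.2   75. ]
 [ 504.7 -225.6   75. ]
 [ 586.8 -140.    75. ]] [ 632.3 -201.1   75. ]
(251.46014492753622, 152.1413043478261, 5.9482102394104) [ 554.6 -272.9   75. ]
(297.6835871404399, 117.32318104906936, 6.216504096984863) [ 599.5 -239.    75. ]
(257.3887788778878, 110.82046204620461, 9.52542781829834) [ 560.5 -232.9   75. ]
(216.0097087378641, 105.61488673139158, 6.33052396774292) [ 520.9 -228.    75. ]
(337.3549428713363, 124.46417039244908, 93.9748306274414) [ 638.4 -245.9   75. ]
(441.98979591836735, 65.60884353741496, 8.631438255310059) [ 730.2 -192.9   75. ]
(263.03318903318905, 67.42568542568542, 6.670932292938232) [ 565.6 -194.2   75. ]
(268.42538319016336, 47.74532592218292, 64.1581039428711) [ 570.3 -177.7   75. ]
(449.18675455116136, 25.32747436702239, 36.98198318481445) [ 730.3 -159.8   75. ]
(334.90909710856516, 52.06492089470812, 48.00270462036133) [ 630.8 -181.3   75. ]
[[ 7.000e-04  1.000e+00 -6.000e-04]
 [ 9.998e-01 -7.000e-04  1.840e-02]
 [ 1.8
[... 183 characters left out ...]
, 70, 64, 62, 66, 68, 73, 78, 80, 85, 85, 87, 88, 90, 90, 90, 90, 89, 86, 77, 72, 68, 72, 72, 70, 69, 68, 68, 68, 68, 68, 63, 62]
195 [30, 38, 52, 71, 74, 74, 74, 68, 60, 62, 60, 60, 59, 62, 55, 48, 54, 57, 60, 55, 57, 65, 68, 72, 89, 90, 84, 76, 70, 68, 70, 69, 69, 68, 67, 62, 63, 60, 63, 63]
[68, 67, 67, 69, 69, 79, 85, 86, 89, 86, 87, 86, 89, 87, 72, 60, 87, 91, 90, 90, 88, 91, 86, 61, 64, 79, 89, 92, 121, 196, 178, 174, 175, 172, 176]
[55, 54, 54, 57, 62, 74, 93, 88, 70, 115, 194, 214, 190, 171, 170, 172, 173, 174, 177, 177, 178, 171, 128, 128, 128, 121, 68, 70, 69, 66, 68, 70, 71, 69, 66, 70, 69, 69, 67, 67, 65, 67, 68, 67, 67, 66, 66, 67, 66, 63, 68, 68, 69, 65, 43, 30, 22, 26, 27, 25]
```

Run:
```python
from h import *
for cam,names in(('side0',('d3','d4','d6')),('scene0',('s3','s4','s6'))):
    b=load(cam)['frame'].astype(int)
    for nm,wn in zip(names,('w3','w4','w6')):
        i=load(nm);o=load(wn)['obs'];P=o['position'];R=q2R(o['eef_rot']);ax=R[:,2]
        df=np.abs(i['frame'].astype(int)-b).sum(2)
        p0=np.array(proj(i,P+ax*113.2));p1=np.array(proj(i,P+ax*47.2))
        res=[]
        for v in range(int(p1[1])+3,int(p0[1])-1):
            up=np.interp(v,[p1[1],p0[1]],[p1[0],p0[0]]);u0=int(round(up))
            # skeletal: strongest gradient either side
            g=cv2.GaussianBlur(i['frame'],(3,3),0.6).astype(int)[v]; gr=np.abs(g[2:]-g[:-2]).sum(1)  # gr[k] at k+1
            def pk(lo,hi):
                k=lo+int(np.argmax(gr[lo:hi])); a,bb,c=gr[k-1:k+2]; den=a-2*bb+c
                return k+1+(0.5*(a-c)/den if den else 0)
            l=pk(u0-8,u0-1);r=pk(u0+0,u0+7); res.append((v,round(l,1),round(r,1),round((l+r)/2-up,2)))
        print(nm,p0.round(1),p1.round(1));print(res)
```

```text
d3 [169.1 253. ] [166.2 225.8]
[(228, np.float64(164.5), np.float64(172.5), np.float64(2.05)), (229, np.float64(121.5), np.float64(172.0), np.float64(-19.8)), (230, np.float64(159.6), np.float64(170.8), np.float64(-1.47)), (231, np.float64(161.8), np.float64(170.1), np.float64(-0.84)), (232, np.float64(162.2), np.float64(170.0), np.float64(-0.8)), (233, np.float64(162.2), np.float64(169.9), np.float64(-0.91)), (234, np.float64(162.3), np.float64(170.0), np.float64(-0.96)), (235, np.float64(162.5), np.float64(170.2), np.float64(-0.85)), (236, np.float64(162.8), np.float64(170.4), np.float64(-0.71)), (237, np.float64(163.1), np.float64(170.8), np.float64(-0.46)), (238, np.float64(163.4), np.float64(171.0), np.float64(-0.28)), (239, np.float64(163.7), np.float64(171.2), np.float64(-0.17)), (240, np.float64(163.7), np.float64(171.4), np.float64(-0.15)), (241, np.float64(163.8), np.float64(171.7), np.float64(-0.1)), (242, np.float64(163.7), np.float64(171.7), np.float64(-0.23)), (243, np.float64(163.4), np.float64(171.6), np.float64(-0.51)), (244, np.float64(163.3), np.float64(171.7), np.
[... 3996 characters left out ...]
 np.float64(243.8), np.float64(1.72))]
s6 [203.  137.5] [200.2 123.6]
[(126, np.float64(198.4), np.float64(204.6), np.float64(0.85)), (127, np.float64(198.8), np.float64(204.8), np.float64(0.92)), (128, np.float64(199.8), np.float64(205.1), np.float64(1.36)), (129, np.float64(200.3), np.float64(205.0), np.float64(1.37)), (130, np.float64(200.4), np.float64(204.9), np.float64(1.19)), (131, np.float64(200.5), np.float64(204.9), np.float64(1.01)), (132, np.float64(200.7), np.float64(204.9), np.float64(0.93)), (133, np.float64(200.9), np.float64(205.2), np.float64(0.97)), (134, np.float64(201.0), np.float64(205.4), np.float64(0.95)), (135, np.float64(201.3), np.float64(205.6), np.float64(0.96))]
```

Fits in both side views show the plunger is coaxial with the tool, so I'll undo the 1° turn. Then I'll move over the bore at (560.5, -233) and hover with the nose about 10 mm above it.

carry_out --commands '[[[0,0,0],[0,-1.05,0],0.8],[[1.1,0.07,0],[0,0,0],0.8],[[1.1,0.07,0],[0,0,0],0.8],[[1.1,0.07,0],[0,0,0],0.8],[[1.1,0.06,0],[0,0,0],0.8],[[1.1,0.06,0],[0,0,0],0.8],[[1.05,0.06,0],[0,0,0],0.8],[[0,0,1.1],[0,0,0],0.8],[[0,0,1.1],[0,0,0],0.8],[[0,0,1.1],[0,0,0],0.8],[[0,0,1.1],[0,0,0],0.8],[[0,0,0],[0,0,0],0.8],[[0,0,0],[0,0,0],0.8],[[0,0,0],[0,0,0],0.8]]'

```text
t: 8.5
position: [560.7, -233.6, 198.2]
eef_rot: [0.0, 0.707, 0.707, -0.0]
contact_force: [0.2, -0.1, -2.5]
grip_width: 22.9
grip_force: 59.0
```

Run:
```python
from h import *
w=shot('wrist','w7');shot('side','d7');shot('scene','s7');o=w['obs'];print(o['position'],q2R(o['eef_rot']).round(4)[:,2],o['contact_force'],o['moment'])
```

```text
[ 560.70924084 -233.55109832  198.17640718] [-3.e-04 -8.e-04 -1.e+00] [ 0.24473676 -0.10891741 -2.45914009] [-0.00526599  0.02509469 -0.02519477]
```

carry_out --commands '[[[0,0,0.5],[0,0,0],0.8],[[0,0,0.5],[0,0,0],0.8],[[0,0,0.4],[0,0,0],0.8],[[0,0,0],[0,0,0],0.8],[[0,0,0],[0,0,0],0.8]]'

```text
t: 9.07
position: [560.3, -232.8, 183.9]
eef_rot: [-0.0, 0.707, 0.707, -0.0]
contact_force: [-0.6, -0.7, -1.3]
grip_width: 23.0
grip_force: 59.0
```

Nose is 4 mm into the mouth with almost no force. I'll continue in small steps.

carry_out --commands '[[[0,0,0.3],[0,0,0],0.8],[[0,0,0.3],[0,0,0],0.8],[[0,0,0.2],[0,0,0],0.8],[[0,0,0],[0,0,0],0.8],[[0,0,0],[0,0,0],0.8]]'

```text
t: 9.48
position: [560.7, -233.1, 176.3]
eef_rot: [0.0, 0.707, 0.707, -0.0]
contact_force: [0.6, 0.2, -2.8]
grip_width: 22.6
grip_force: 59.0
```

carry_out --commands '[[[0,0,0.4],[0,0,0],0.8],[[0,0,0.4],[0,0,0],0.8],[[0,0,0.4],[0,0,0],0.8],[[0,0,0.4],[0,0,0],0.8],[[0,0,0.4],[0,0,0],0.8],[[0,0,0],[0,0,0],0.8],[[0,0,0],[0,0,0],0.8]]'

```text
t: 10.07
position: [560.6, -233.1, 156.0]
eef_rot: [0.0, 0.707, 0.707, -0.0]
contact_force: [0.6, -0.2, -3.2]
grip_width: 22.9
grip_force: 59.0
```

Run:
```python
from h import *
o=env.get_obs();print({k:np.round(o[k],2).tolist() for k in('position','contact_force','moment')})
s=shot('side','d8');t=shot('scene','s8')
k=lambda i,x,y,W,H,f:cv2.resize(i['frame'][y:y+H,x:x+W],(int(W*f),int(H*f)),interpolation=cv2.INTER_CUBIC)
cv2.imwrite('pics/c8.png',np.hstack([k(s,260,125,80,110,5),k(t,185,110,72,110,5)]))
```

```text
{'position': [560.58, -233.06, 155.99], 'contact_force': [0.64, -0.19, -3.23], 'moment': [-0.1, -0.13, -0.03]}
```

View pics/c8.png

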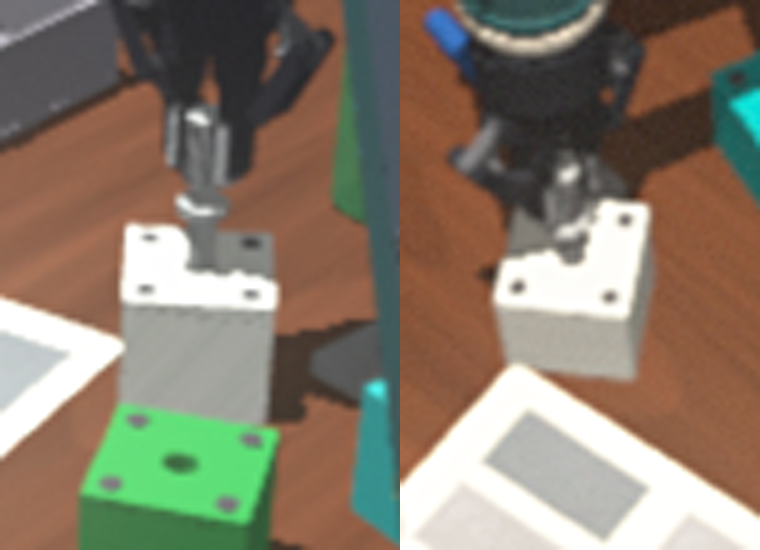

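Both views show the plunger upright in the bore (side crop, around (202,265)), with the block flat and unmoved. Next I'll go down to about 4 mm above home and creep from there.

carry_out --commands '[[[0,0,0.4],[0,0,0],0.8],[[0,0,0.4],[0,0,0],0.8],[[0,0,0.4],[0,0,0],0.8],[[0,0,0.4],[0,0,0],0.8],[[0,0,0.4],[0,0,0],0.8],[[0,0,0.4],[0,0,0],0.8],[[0,0,0.4],[0,0,0],0.8],[[0,0,0.2],[0,0,0],0.8],[[0,0,0],[0,0,0],0.8],[[0,0,0],[0,0,0],0.8]]'

```text
t: 11.0
position: [560.6, -233.1, 126.2]
eef_rot: [0.0, 0.707, 0.707, -0.0]
contact_force: [-0.5, -0.5, -2.7]
grip_width: 22.5
grip_force: 59.0
```

carry_out --commands '[[[0,0,0.1],[0,0,0],0.8],[[0,0,0.1],[0,0,0],0.8],[[0,0,0.1],[0,0,0],0.8],[[0,0,0],[0,0,0],0.8],[[0,0,0],[0,0,0],0.8]]'

```text
t: 11.42
position: [560.6, -233.1, 123.4]
eef_rot: [0.0, 0.707, 0.707, -0.0]
contact_force: [0.4, -0.5, -3.3]
grip_width: 22.4
grip_force: 59.0
```

carry_out --commands '[[[0,0,0.1],[0,0,0],0.8],[[0,0,0],[0,0,0],0.8],[[0,0,0],[0,0,0],0.8]]'

```text
t: 11.67
position: [560.7, -233.1, 122.5]
eef_rot: [0.0, 0.707, 0.707, -0.0]
contact_force: [0.4, 0.5, -0.5]
grip_width: 22.7
grip_force: 59.2
```

carry_out --commands '[[[0,0,0.05],[0,0,0],0.8],[[0,0,0],[0,0,0],0.8],[[0,0,0],[0,0,0],0.8]]'

```text
t: 11.92
position: [560.7, -233.1, 122.4]
eef_rot: [0.0, 0.707, 0.707, -0.0]
contact_force: [-2.1, 2.0, 4.5]
grip_width: 22.5
grip_force: 59.7
```

carry_out --commands '[[[0,0,0.05],[0,0,0],0.8],[[0,0,0],[0,0,0],0.8],[[0,0,0],[0,0,0],0.8]]'

```text
t: 12.17
position: [560.7, -233.2, 122.4]
eef_rot: [0.001, 0.707, 0.707, -0.0]
contact_force: [-3.5, 0.9, 8.5]
grip_width: 22.6
grip_force: 60.4
```

carry_out --commands '[[[0,0,0.1],[0,0,0],0.8],[[0,0,0],[0,0,0],0.8],[[0,0,0],[0,0,0],0.8],[[0,0,0],[0,0,0],0.8]]'

```text
t: 12.5
position: [560.7, -233.2, 122.3]
eef_rot: [0.001, 0.707, 0.707, -0.0]
contact_force: [-5.0, 1.6, 16.6]
grip_width: 22.8
grip_force: 61.3
```

Run:
```python
from h import *
o=env.get_obs();print({k:np.round(o[k],2).tolist() for k in('position','contact_force','moment','qd')})
print(q2R(o['eef_rot']).round(4)[:,2]); shot('side','d9');shot('scene','s9')
```

```text
{'position': [560.74, -233.19, 122.32], 'contact_force': [-4.98, 1.6, 16.62], 'moment': [0.42, 0.79, 0.07], 'qd': [0.0, -0.0, 0.0, -0.0, -0.0, 0.0]}
[ 6.0e-04 -1.4e-03 -1.0e+00]
```

Collar is home: firm stop at TCP z = 122.3 against 122.2 predicted, pressed with 17 N. Now I'll draw it up slowly, with a check early on.

carry_out --commands '[[[0,0,-0.1],[0,0,0],0.8],[[0,0,-0.1],[0,0,0],0.8],[[0,0,-0.1],[0,0,0],0.8],[[0,0,-0.1],[0,0,0],0.8],[[0,0,-0.1],[0,0,0],0.8],[[0,0,0],[0,0,0],0.8]]'

```text
t: 13.1
position: [560.6, -233.1, 125.2]
eef_rot: [0.0, 0.707, 0.707, -0.0]
contact_force: [0.3, -0.2, -3.3]
grip_width: 22.6
grip_force: 59.3
```

Only the plunger's weight shows, so it's sliding freely. 30.1 mm remain to TCP z = 155.3.

carry_out --commands '[[[0,0,-0.2],[0,0,0],0.8],[[0,0,-0.2],[0,0,0],0.8],[[0,0,-0.2],[0,0,0],0.8],[[0,0,-0.2],[0,0,0],0.8],[[0,0,-0.2],[0,0,0],0.8],[[0,0,-0.2],[0,0,0],0.8],[[0,0,-0.2],[0,0,0],0.8],[[0,0,-0.2],[0,0,0],0.8],[[0,0,-0.2],[0,0,0],0.8],[[0,0,-0.2],[0,0,0],0.8],[[0,0,-0.2],[0,0,0],0.8],[[0,0,-0.2],[0,0,0],0.8],[[0,0,-0.2],[0,0,0],0.8],[[0,0,-0.2],[0,0,0],0.8],[[0,0,0],[0,0,0],0.8],[[0,0,0],[0,0,0],0.8],[[0,0,0],[0,0,0],0.8]]'

```text
t: 14.52
position: [560.7, -233.1, 153.4]
eef_rot: [0.0, 0.707, 0.707, -0.0]
contact_force: [0.6, 0.1, -1.9]
grip_width: 22.9
grip_force: 58.9
```

carry_out --commands '[[[0,0,-0.1],[0,0,0],0.8],[[0,0,-0.09],[0,0,0],0.8],[[0,0,0],[0,0,0],0.8],[[0,0,0],[0,0,0],0.8],[[0,0,0],[0,0,0],0.8],[[0,0,0],[0,0,0],0.8]]'

```text
t: 15.02
position: [560.7, -233.1, 155.3]
eef_rot: [0.0, 0.707, 0.707, -0.0]
contact_force: [-0.0, -0.2, -2.5]
grip_width: 22.8
grip_force: 58.9
```

Run:
```python
from h import *
o=env.get_obs();print({k:np.round(o[k],2).tolist() for k in('t','position','contact_force','moment')},q2R(o['eef_rot']).round(4)[:,2])
a=shot('side','d10');b=load('d8');s=shot('scene','s10')
g=lambda i:i['frame'].astype(int)
# block region unchanged?
print('side block diff',np.abs(g(a)-g(b))[188:205,284:316].mean(),'scene',np.abs(g(s)-g(load('s8')))[170:186,206:230].mean())
# columns along the spigot in side view, before (4-ish mm lower/higher) and now
P=np.array(o['position']);
for z in(75,82,108): print(z,np.round(proj(a,[P[0],P[1],z]),1))
gr=cv2.cvtColor(a['frame'],cv2.COLOR_BGR2GRAY);print(gr[160:186,298:304].mean(1).round().tolist())
```

```text
{'t': 15.02, 'position': [560.66, -233.08, 155.31], 'contact_force': [-0.01, -0.22, -2.47], 'moment': [-0.04, 0.0, -0.0]} [-1.e-04 -9.e-04 -1.e+00]
side block diff 0.5508578431372549 scene 1.34375
75 [299.8 176.5]
82 [300.  174.3]
108 [300.6 165.8]
[111.0, 111.0, 110.0, 107.0, 110.0, 119.0, 159.0, 191.0, 129.0, 116.0, 110.0, 112.0, 114.0, 116.0, 118.0, 120.0, 122.0, 122.0, 120.0, 181.0, 251.0, 255.0, 255.0, 255.0, 255.0, 255.0]
```

```bash
python3 -c "
from cell import env
print(env.sign_off())"
```

```text
the job is handed in; nothing more can be done
None
```

I seated the plunger fully home in the block's bore, drew it straight up 33.0 mm so its ring is level with the top face (by measured travel, ring not seen), and handed in still gripping it; the block hasn't moved and nothing else was touched.

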